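Open the ratchet stop and slide the meal box into its holder

ROBOT

A 7-joint arm with a two-finger parallel gripper is mounted at the origin on a cart in front of the work surface, level with it; the furniture and walls round the work are solid. World frame = base frame: x ahead of the robot, y to its left, z up, the work surface at z = 0. Lengths are in mm, angles in rad, forces in N, time in s.
With the tool pointing down it reaches from about 425 to 975 mm from the base axis. Payload 16.7 kg.
Tool frame: the origin (TCP) lies midway between the tips of the shut fingers; the grasp point (between the pads) lies 19 mm behind it; x points along the fingers, y is the direction in which the jaws open and shut, and the axes are right-handed (so a half turn about x gives the same grasp; the last joint's range is limited). The gripper opens to 85 mm and grips with 20 to 120 N. Pads are 22 mm wide; open, the fingers measure 114 mm over their backs; the gripper's body (76 mm by 85 mm) begins 54 mm behind the grasp point. The pads swing forward as they close: fully open they stand 13 mm farther back than shut.
Start: joints at [-1.393, 0.426, 0.074, 1.606, -0.034, 1.111, -0.067], TCP at [217.328, 639.019, 231.302] pointing down, gripper open.
Joint ranges: [-2.85, 2.85], [-0.5, 2.14], [-1.23, 1.37], [0.21, 2.46], [-1.02, 4.16], [0.16, 2.05], [-2.73, 2.73]. Speed limits (rad/s): [1.89, 1.89, 2.39, 2.39, 3.01, 3.01, 3.01].

INTERFACE

Orientations are given as a unit quaternion [w, x, y, z].
In Python, from plant import sensors, eyes, ticket gives the robot as it stands.
- The arm moves only by the shell command python3 -m inch 'ROWS' [FORCE]. ROWS is JSON, one flat list of numbers, 5 for each row, row after row: the closure, from 0 (fully open) to 1 (shut), then the shift along the tool's x, y, z in mm, then the turn about the tool's x in degrees. In form: [claw, tx, ty, tz, roll, claw, tx, ty, tz, roll, ...]. A call has 1 to 10 rows; each row is the pose to reach, as a shift and turn from the pose commanded when the call began, along the tool's axes at that moment; what a row does not reach only later rows make up. A row lasts 1/8 s, in which the tool goes at most 62.5 mm and 10.7 degrees, less where a joint would pass 70% of its speed; a pose out of reach is approached as far as the arm can. A call with a gripper value outside its range is refused whole. The fingers move at their own pace and stop on an object; FORCE is the grip in N (left out, the last holds). Time passes only in rows, so rows that repeat a pose let the fingers close. It gives the time, the measured TCP pose, the force and the opening at its end, in the units of the state.
- sensors.get_state(): the state, without advancing time (a new reading comes with each control period).
- eyes.get_image(name): name is "scene" or "top" or "wrist"; returns (picture, depth): 400x640x3 uint8, red, green, blue; 400x640 float32, mm along the optical axis (not along the pixel's ray), 0 where there is no reading.
- eyes.camera_model(name): a dict with "fx", "fy", "cx", "cy" (pixels), "origin" and "attitude" of the camera in the world; the wrist camera has in their place "hand_eye" (4x4, takes a point from camera to tool coordinates, whose origin is the TCP and whose axes are the tool frame's). Camera axes: x right, y down, z forward; pixel columns grow to the right and rows downward; lengths in mm; the calibration is good to about 2 mm. A picture is of the moment at which its call begins: read the wrist's pose just before it. camera_model takes no time and is no camera call.
- ticket.finish_job(): hands the job in, once; it reports no verdict.
Trained networks look in the newest picture that a camera, given by its name, has taken for a name from the list of things; names that differ only in an ending like _2 or _b are one class to them, and where a whole thing is asked for, a point or a joint stands for the part that bears it (a point fixed in the world has none). Each returns a list of dicts, best first, with "conf" (0 to 1); they miss things now and then, are a little off and sometimes report something else, mostly with a low value. They report only what shows in the picture. A call takes as long as a camera call. They do not tell look-alikes from the thing itself.
- eyes.regions_of(camera, query): "mask" (400x640 bool, what is visible of it) and "bbox" ([centre column, centre row, width, height] in pixels, round what is visible of it).
- eyes.place_of(camera, query): "location" ([column, row] in pixels: a listed point, or the origin of a listed thing).
The state is a dict: "time": time; "qpos": joint angles; "qd": joint speeds; "effort": joint torques, N m; "position": TCP position; "tcp_rot": TCP orientation; "wrist_force": force on the tool from outside, world axes, zero at the start; "wrist_torque": the same for the moment, N m; "gripper_width": finger opening in mm.
Only numpy, scipy, OpenCV 4.12 (cv2) and the standard library are available. Lean on these libraries where they do the work, as an engineer would, in place of code of your own. Each camera call takes 0.05 s, during which the arm holds its last target. There are 200 camera calls.

TASK

Make room in the box holder: press down the release tab on the sliding stop and, keeping it down, push the stop all the way back along its bar, away from the end plate. Then push the meal box that waits beside it gently along the worktop into the gap until it sits flat against the back board, without gripping, lifting or tipping it, and leave the stop fully back and the things standing around where they are.

Things in the scene. Friction and masses are not known exactly. Their poses are not given: they have to be found in the camera images.
- box_holder: metal box holder fixed on the worktop, 270 mm long. Origin on the worktop in the plane of the open-side face of its 40 mm high back board; x points through the board, roughly to the robot's left; y along the bar, roughly towards the robot; z up. A notched bar runs along y behind the board, at x = +24, z = 62 mm, between posts 74 mm high at y = +98 and -157 mm.
- stop (a joint): travel in m of the sliding stop on the bar, 0 to 0.118 = fully back; grows towards the holder's -y, away from the end plate and the robot. A ratchet blocks that way (after at most 10 mm of play) unless the release tab is held down; sliding takes 3 to 5 N.
- release (a joint): how far in m the release tab is pressed down, 0 (up) to 0.010 (bottom stop); sprung, about 3 N at first to 6.5 N at the bottom, comes up again when let go. The ratchet is free when it is pressed 5 mm or more.
- release_top (a point): centre of the release tab's top: flat black ribbed pad on the stop, 34 mm (x) by 36 mm (y), 98 mm above the worktop when up; axes as the holder's. The stop's upright push plate (42 mm wide in x, 7 mm thick, 30 mm higher than the pad) has its face 21 mm to -y of this point: a fingertip that holds the tab down pushes the stop by this plate.
- meal_box: closed white cardboard meal box, 133 mm (its own x) by 64 mm (its own y) by 60 mm high, about 0.2 kg, loose on the worktop to the right of the holder, before its open side, its long side roughly along the bar. Origin at the centre of its underside. Home: long side against the back board, so origin at holder x = -32 mm, y near 0.
- salt_dredger: white salt shaker, 68 mm across, 115 mm high, beyond the far end of the holder; origin at the centre of its underside; to be left alone
- dip_tub: lidded dip tub, 66 by 73 mm, 37 mm high, beyond the far end of the meal box; origin at its underside; to be left alone
- pot: steel ramekin, 67 mm across, 52 mm high, to the left of the bar; origin at the centre of its underside; to be left alone
- end_plate (a point): inner face of the holder's fixed end plate, at its end near the robot: at holder x = -31, y = +90, z = 30 mm; axes as the holder's. The plate is 58 mm high, stands out on the open side of the board to x = -66 mm and is then flared outward to x = -83 mm. The box belongs between this plate and the stop.
- jaw (a point): middle of the face of the stop's jaw plate that looks to the end plate; at holder y = 30 mm - travel. The plate hangs on the open side of the back board, from holder x = -4 to -62 mm, 8 to 60 mm above the worktop; axes as the holder's.
Mind the look-alikes: they are no part of the job. What is shaped like the meal_box but green or orange is not meant.

How it is judged (in metres and radians):
On the way, in this order (a step that is already met when the one before it is completed fails the run):
1. the release tab is pressed down, before the stop has been opened (value of joint release above 0.0035 m and value of joint stop below 0.075 m), for 0.05 s.
2. the stop is pushed fully back along its bar (value of joint stop above 0.11 m), for 0.1 s.
3. the meal box is in the gap against the back board (x of meal_box in the frame of box_holder above -0.042 m and angle between the x axis of meal_box and the y axis of box_holder, either way round below 0.1 rad), for 0.1 s.
At the end, for the whole second after the job is handed in: The stop is within 12 mm of the back end of its travel; the meal box stands flat on the worktop between end plate and stop, at rest, within 10 mm of the back board and square to it within 0.1 rad (all of step 3 and value of joint stop above 0.106 m and x of meal_box in the frame of box_holder below -0.025 m and y of meal_box in the frame of box_holder between -0.03 and 0.03 m and angle between meal_box's own z axis and vertical below 0.05 rad and height (world z) of meal_box below 0.006 m and linear speed of meal_box below 0.01 m/s); the robot touches nothing.
It fails at once if the meal box is lifted off the worktop (height (world z) of meal_box above 0.012 m).
It fails at once if the meal box is tipped (angle between meal_box's own z axis and vertical above 0.25 rad).
It fails at once if the meal box is gripped and carried (over 25 N on it while still on its way) or pressed hard (over 60 N) (contact force between the fingers and meal_box above 60 N or (contact force between the fingers and meal_box above 25 N and x of meal_box in the frame of box_holder below -0.045 m)).
It fails at once if the salt shaker, the dip tub or the steel pot is moved more than 20 mm or knocked over (distance of any of salt_dredger, dip_tub, pot from where it was at the start of the episode above 0.02 m or angle between salt_dredger's own z axis and vertical above 0.3 rad).
It also fails if it takes over 48 s, if anything falls off the work surface, if the arm or the gripper's body presses on something with over 40 N, if the wrist force passes 120 N, or if a joint passes its speed limit or range.

## Working session

There is one attempt and no reset: what is moved stays moved. The work goes in short steps, Python scripts to look and compute and a shell command to move; the robot and the scene stay as the last step left them, time stands still between calls to the robot, and variables do not carry over. Pictures are saved under pics/ and viewed, about 8 in all and at most 12, crops included, and the job is handed in when it is done.

```bash
mkdir -p pics; ls; cat > h.py <<'E'
import numpy as np, cv2
from scipy.spatial.transform import Rotation as R
from plant import sensors, eyes, ticket
def cam(n,st=None):
    m=eyes.camera_model(n)
    if 'hand_eye' in m:
        T=np.eye(4); q=st['tcp_rot']; T[:3,:3]=R.from_quat([q[1],q[2],q[3],q[0]]).as_matrix(); T[:3,3]=st['position']
        T=T@np.array(m['hand_eye'])
    else:
        T=np.eye(4); a=np.array(m['attitude'],float)
        T[:3,:3]=a if a.shape==(3,3) else R.from_quat([a[1],a[2],a[3],a[0]]).as_matrix(); T[:3,3]=m['origin']
    return m,T
def pts(d,m,T,u,v):
    z=d[v,u]; P=np.stack([(u-m['cx'])/m['fx']*z,(v-m['cy'])/m['fy']*z,z],-1)
    return P@T[:3,:3].T+T[:3,3]
def onz(px,m,T,z):
    r=T[:3,:3]@np.array([(px[0]-m['cx'])/m['fx'],(px[1]-m['cy'])/m['fy'],1]); return T[:3,3]+r*(z-T[2,3])/r[2]
def proj(p,m,T):
    c=T[:3,:3].T@(np.array(p)-T[:3,3]); return [m['fx']*c[0]/c[2]+m['cx'],m['fy']*c[1]/c[2]+m['cy']]
E
python3 - <<'E'
from h import *
np.set_printoptions(precision=1,suppress=True)
print(eyes.camera_model('top')); print(sensors.get_state())
ims=[]
for n in ['scene','top']:
    st=sensors.get_state(); im,d=eyes.get_image(n); m,T=cam(n,st)
    ims.append(im); np.savez(f'{n}.npz',im=im,d=d)
    for q,z in [('meal_box',0),('box_holder',0),('release_top',98),('end_plate',30),('jaw',34),('salt_dredger',0),('dip_tub',0),('pot',0)]:
        for r in eyes.place_of(n,q)[:3]: print(n,q,round(r['conf'],2),np.array(r['location']),onz(r['location'],m,T,z))
for n,im in zip(['s','t'],ims): cv2.imwrite(f'pics/{n}1.png',im[:,:,::-1])
E
```

```text
pics
{'fx': 433.12776180908253, 'fy': 433.12776180908253, 'cx': 316.22175395728937, 'cy': 201.42341086949457, 'origin': array([ 491.3,  -10.4, 1086.1]), 'attitude': array([ 0. , -0.7,  0.7, -0. ])}
{'time': 0.0, 'qpos': array([-1.4,  0.4,  0.1,  1.6, -0. ,  1.1, -0.1]), 'qd': array([ 0., -0., -0., -0., -0., -0.,  0.]), 'effort': array([  0. , -95. ,   3.8, -46.4,   0. ,   0. ,   0. ]), 'position': array([217.2, 638.7, 230.6]), 'tcp_rot': array([ 0.7,  0.1,  0.7, -0.1]), 'wrist_force': array([-0. ,  0.1, -0.3]), 'wrist_torque': array([-0., -0., -0.]), 'gripper_width': 85.11107291360398}
scene meal_box 0.91 [296.  174.9] [570.5 198.5   0. ]
scene meal_box 0.72 [298.  315.7] [ 363.6 -264.7    0. ]
scene meal_box 0.62 [265.6 199.1] [441.1 142.5   0. ]
scene box_holder 0.74 [290.9 223.4] [470.5  16.5   0. ]
scene release_top 0.67 [265.1 199.5] [413.  51.  98.]
scene release_top 0.45 [293.1 191.3] [495.9  44.5  98. ]
scene end_plate 0.92 [261.4 230.5] [376.9   6.7  30. ]
scene jaw 0.58 [293.4 225. ] [464.3 -19.3  34. ]
scene jaw 0.27 [290.5 223.6] [459.1 -10.8  34. ]
scene dip_tub 0.66 [35
[... 169 characters left out ...]
  208.4   0. ]
top meal_box 0.88 [358.2 241.7] [ 453.4 -105.3    0. ]
top meal_box 0.68 [424.6 276.4] [ 367.  -269.1    0. ]
top box_holder 0.77 [305.2 234.3] [472.4  27.    0. ]
top box_holder 0.37 [259.5 248. ] [438.6 141.4   0. ]
top release_top 0.6 [299.2 223.8] [498.   37.3  98. ]
top end_plate 0.93 [316.2 270.9] [384.4  -0.4  30. ]
top end_plate 0.54 [305.  144.4] [693.6  25.9  30. ]
top end_plate 0.2 [358.3 239.6] [ 459.5 -102.9   30. ]
top jaw 0.94 [320.4 234.9] [471.4 -11.   34. ]
top salt_dredger 0.87 [303.5 143.4] [701.9  30.7   0. ]
top dip_tub 0.62 [261.6 248.4] [437.6 136.1   0. ]
top dip_tub 0.6 [369.2 175.4] [ 619.6 -134.5    0. ]
top pot 0.6 [258.8 251.1] [430.9 143.1   0. ]
```

View pics/t1.png

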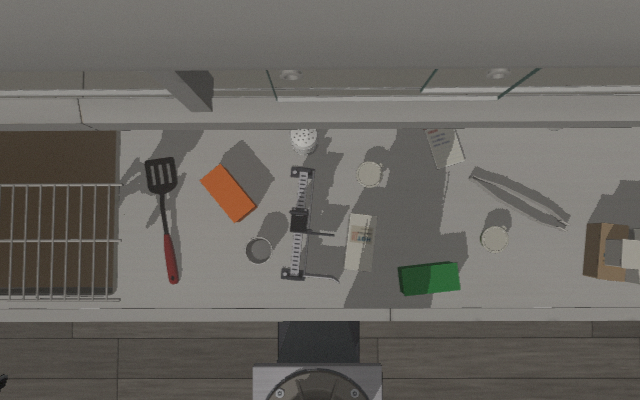

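View pics/s1.png

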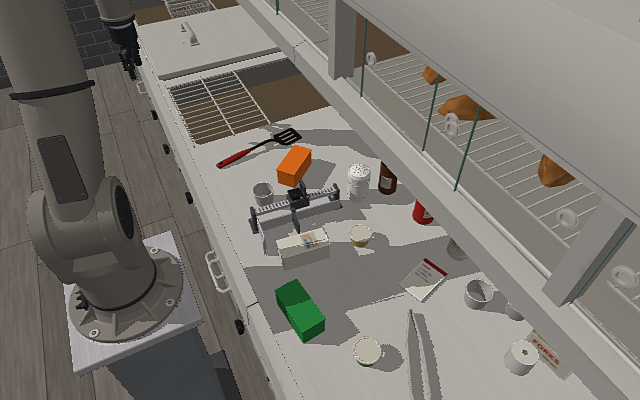

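```bash
python3 - <<'E'
from h import *
np.set_printoptions(precision=1,suppress=True)
f=np.load('top.npz'); m,T=cam('top'); im,d=f['im'],f['d']
v,u=np.mgrid[0:400,0:640]; P=pts(d,m,T,u,v); z=P[...,2]
x,y=P[...,0],P[...,1]
def rep(n,s):
    p=P[s]; r=cv2.minAreaRect(p[:,:2].astype(np.float32)); print(n,len(p),p.mean(0),r, np.percentile(p[:,2],[5,50,95]))
box=(abs(x-453)<110)&(abs(y+100)<70)&(z>50)&(z<75)&(y<-45); rep('box',box)
pad=(abs(x-498)<35)&(abs(y-37)<35)&(z>90)&(z<105); rep('pad',pad)
pl=(abs(x-498)<60)&(abs(y-37)<50)&(z>118)&(z<140); rep('plate',pl)
for k in range(215,262,3): print(k, z[k,285:345:3].round(0).astype(int))
print('x row',x[235,300],'y cols',y[235,285:345:3])
cv2.imwrite('pics/c1.png',cv2.resize(im[120:290,220:420,::-1],None,fx=4,fy=3.5,interpolation=cv2.INTER_CUBIC))
E
```

```text
box 1554 [ 454.3 -105.    60.5] ((436.57916259765625, -101.44474792480469), (75.68888854980469, 173.91233825683594), 77.5459213256836) [57.4 60.4 63.6]
pad 234 [499.1  39.4  97.8] ((500.8299255371094, 36.61509704589844), (39.21943283081055, 38.51283645629883), 89.87642669677734) [ 95.   97.9 100.5]
plate 65 [522.6  36.8 126.6] ((522.65771484375, 36.41792297363281), (39.75587463378906, 8.126964569091797), 84.34695434570312) [120.  127.6 129.8]
215 [  1   0  -1  79  64  69  67 119  40   0   0   0   0   4  -3   1   0   2
   1   1]
218 [ -2   1  81 100  99  97  98 100  38  -2   0  -1   1   0  -2  -2   0  -2
   0   3]
221 [-4  1 95 99 97 95 95 80 44  0  1 -2 -4  1  1 -1 -2 -4 -1 -1]
224 [ -1   1  95  98 100  97  98  81  39   2   1   0  -1   1  -2   1   0  -3
  -1  -1]
227 [ 4 -1 98 98 99 97 96 84 38 -2  0  4  0  2 -1  0  2  0 -1  1]
230 [ -4  -1  96  98  99  96 100  78  62   0   4   4  -1   0   3   3   1   1
   1   1]
233 [ 0  1  2 68 68 70 -1 59 60 58 60 59 57 56 -2  0  3 -2  3  2]
236 [ 0  1  0 67 68 67  3 -2 -1 -1 -3  2  3  0  1 -1  2  4  1  3]
239 [ 4 -1 -3 70 68 68  5  3  4 -2  0  0  1 -2  0  4 -1  0 -2 -3]
242 [-4 -1 -1 68 68 67 -3 38  3  2  5 -1  2  0 -2 -3  0 -1 -1  2]
245 [-3 -4 -2 69 70 66  2 39 -1 -1 -2  0 -1  0  1 -1 -5  0  0  3]
248 [   2    3    1   68   71   68   -1   40   -2    0    3   -2    2   -3
    0    0 1086    2    1   -1]
251 [-2 -2  1 67 69 70  2 43 -2  0  0 -2 -1  3  2 -1  2  1 -1 -1]
254 [ 0 -1  1 69 69 71 -1 37 -1  2  4  0 -2  3  0 -1  2  2  1 -1]
257 [   4 1086    1   67   68   60    3   40   -1    0   -1    0    0    0
   -1   -1    1    2   -1 1086]
260 [ 0  1 65 70 71  2  1 29 -1  0  1  0 -4  0  1  1  1  2 -1  2]
x row 471.9839378050075 y cols [ 78.   69.9  62.6  51.   43.9  36.8  32.6  25.1  17.6  10.1   2.5  -5.
 -12.5 -19.5 -26.6 -33.6 -40.8 -50.  -57.3 -65. ]
```

View pics/c1.png

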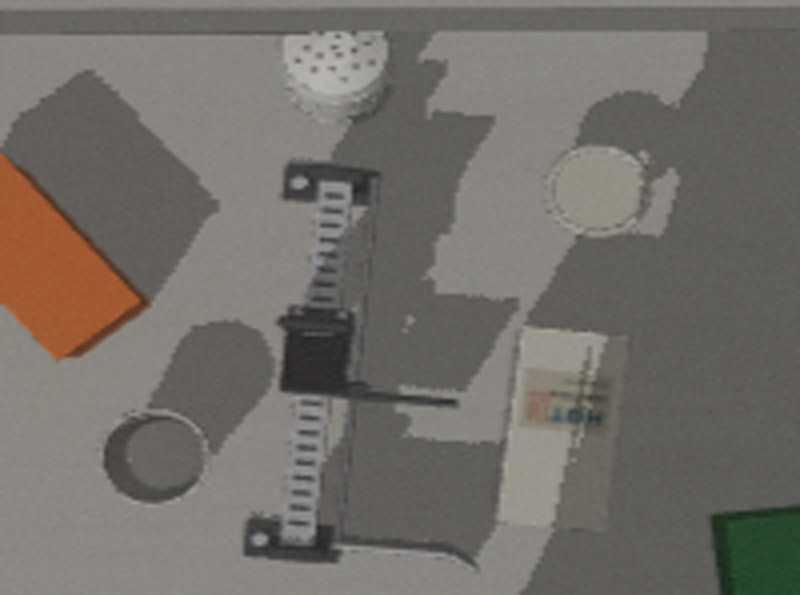

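Candidates for the meal box are white (360,242), orange (228,193) and green (429,279). The white one by the holder's open side, printed "HOT", is the one I want. The stop's pad is at (299,222), salt at (303,138), tub at (369,175) and pot at (259,250). Next I'll get the yaw angles.

```bash
python3 - <<'E'
from h import *
np.set_printoptions(precision=1,suppress=True)
f=np.load('top.npz'); m,T=cam('top'); im,d=f['im'],f['d']
v,u=np.mgrid[0:400,0:640]; P=pts(d,m,T,u,v); z=P[...,2]; x,y=P[...,0],P[...,1]
def line(n,s):
    p=P[s][:,:2]; vx,vy,cx,cy=cv2.fitLine(p.astype(np.float32),cv2.DIST_HUBER,0,.01,.01).ravel()
    print(n,len(p),'ang',np.degrees(np.arctan(vy/vx)),'c',cx,cy,'xr',p[:,0].min(),p[:,0].max())
line('bar near',(z>63)&(z<73)&(x>390)&(x<470)&(abs(y-45)<25))
line('bar all',(z>63)&(z<73)&(x>390)&(x<620)&(abs(y-40)<25)&~((x>465)&(x<545)))
line('board',(z>33)&(z<46)&(x>390)&(x<600)&(y>-5)&(y<40)&~((x>465)&(x<545)))
s=(u>335)&(u<385)&(v>205)&(v<280)&(z>54)&(z<67)
n,l,st,c=cv2.connectedComponentsWithStats(s.astype(np.uint8)); k=1+np.argmax(st[1:,4]); s=l==k
p=P[s]; print('box',p.mean(0),cv2.minAreaRect(p[:,:2].astype(np.float32)),len(p))
for a in('scene','top'):
    m2,T2=cam(a)
    for r in eyes.regions_of(a,'jaw')[:2]: print(a,r['conf'],r['bbox'])
for n,b in [('salt',(705,30)),('tub',(615,-130)),('pot',(440,145)),('orange',(560,200))]:
    s=(abs(x-b[0])<60)&(abs(y-b[1])<60)&(z>25)&(z<130); print(n,P[s].min(0),P[s].max(0))
for v0 in range(134,152): print(v0,x[v0,305],z[v0,285:325:4].round(0).astype(int)) if v0%2 else 0
E
```

```text
bar near 294 ang -5.6275744 c 430.18442 46.420494 xr 390.25618162096464 469.6998191519878
bar all 537 ang -5.5674725 c 502.93494 39.33684 xr 390.25618162096464 618.3680128539894
board 93 ang -5.516382 c 488.58258 18.58986 xr 390.0237246953751 599.737574949303
box [ 454.9 -105.4   60.5] ((455.18194580078125, -105.53499603271484), (64.8486557006836, 132.70263671875), 82.97126770019531) 1545
scene 0.72 [297.8, 207.9, 25.3, 52.9]
scene 0.71 [297.9, 215.7, 93.5, 69.8]
top 0.94 [310.0, 222.1, 45.2, 28.4]
top 0.59 [370.7, 175.6, 26.4, 27.1]
salt [668.6  -6.5  25.4] [716.3  60.4 119.8]
tub [ 586.8 -164.3   30.5] [650.8 -98.   44.2]
pot [403.3 104.1  25.1] [467.4 169.1  57.6]
orange [503.1 146.   25.1] [620.  259.2  66.6]
135 698.8543123438012 [  2  99 110 112 115 115 111 114 104  -1]
137 694.3808894740298 [  2  99 110 115 112 114 115 114 101   0]
139 689.3798232252348 [  1  -1 110 112 110 116 111 111 100   0]
141 686.1148480582436 [  3   3 110 112 110 110 113 111  93   0]
143 681.689693088796 [ -1   1 108 109 112 109 107 110  60   0]
145 677.0041085581322 [  0   2  97 108 110 110 110 103  33   3]
147 673.1030971412779 [  3  -1  31  98 108 106 103  76  13  -1]
149 669.5605885284782 [  0  -2   2  71  99 100  90  54  -2   0]
151 669.7220937353454 [  -1    1   -1   39 1086   73   59   32    2   -2]
```

```bash
cat >> h.py <<'E'
a=np.radians(-5.57); HY=-np.array([np.cos(a),np.sin(a),0]); HX=np.array([-np.sin(a),np.cos(a),0])
def rot(st):
    q=st['tcp_rot']; return R.from_quat([q[1],q[2],q[3],q[0]]).as_matrix()
def go(target,roll_to=None):
    """print shift in tool axes to world target; roll so that tool y is along roll_to"""
    st=sensors.get_state(); M=rot(st); p=np.array(st['position'])
    print('t',st['time'],'pos',p,'F',st['wrist_force'],'w',st['gripper_width']); print('shift',M.T@(np.array(target)-p))
    if roll_to is not None:
        l=M.T@roll_to; print('roll',np.degrees(np.arctan2(l[2],l[1])))
E
python3 - <<'E'
from h import *
np.set_printoptions(precision=1,suppress=True)
st=sensors.get_state(); print(rot(st))
m,T=cam('top')
for px in [(293,274),(301,172),(301.5,172.5)]: print('post',onz(px,m,T,74))
print(onz((299,222),m,T,98))
go([500,38,150],HX)
E
```

```text
[[-0.   0.3  0.9]
 [-0.   0.9 -0.3]
 [-1.  -0.  -0. ]]
post [381.9  53.   74. ]
post [619.7  34.   74. ]
post [618.6  32.8  74. ]
[502.1  37.7  98. ]
t 1.0 pos [217.3 639.  231.3] F [-1.1  0.8 -0.1] w 85.46879873992089
shift [  81.3 -477.9  461.2]
roll -13.220161242826952
```

```bash
python3 -m inch '[1,0,-45,45,-5, 1,0,-95,95,-13, 1,0,-140,140,-13, 1,0,-190,190,-13, 1,0,-240,235,-13, 1,0,-285,280,-13, 1,0,-335,325,-13, 1,0,-380,370,-13, 1,0,-430,415,-13, 1,30,-478,461,-13]' 20; python3 - <<'E'
from h import *
np.set_printoptions(precision=1,suppress=True)
go([500,38,110],HX)
st=sensors.get_state(); im,d=eyes.get_image('wrist'); m,T=cam('wrist',st)
np.savez('w1.npz',im=im,d=d); cv2.imwrite('pics/w1.png',im[:,:,::-1])
v,u=np.mgrid[0:400,0:640]; P=pts(d,m,T,u,v); z=P[...,2]; x,y=P[...,0],P[...,1]
s=(z>92)&(z<104)&(abs(x-500)<45)&(abs(y-38)<45); p=P[s]; print(len(p)); 
if len(p): print('pad',p.mean(0),cv2.minAreaRect(p[:,:2].astype(np.float32)))
for r in eyes.place_of('wrist','release_top')[:2]: print(r['conf'],r['location'],onz(r['location'],m,T,98))
E
```

```text
time: 2.25
position: [483.8, 74.2, 214.7]
tcp_rot: [0.707, 0.036, 0.705, -0.035]
wrist_force: [1.2, 2.7, 0.5]
gripper_width: 0.3
t 2.25 pos [483.8  74.2 214.7] F [1.2 2.7 0.5] w 0.2844286399185497
shift [104.7 -34.6  19.5]
roll -0.2170689866069947
2331
pad [501.9  41.6  98.7] ((502.0346374511719, 41.473121643066406), (40.31653594970703, 40.639835357666016), 84.49525451660156)
0.61 [281.3, 208.3] [498.8  39.1  98. ]
```

View pics/w1.png

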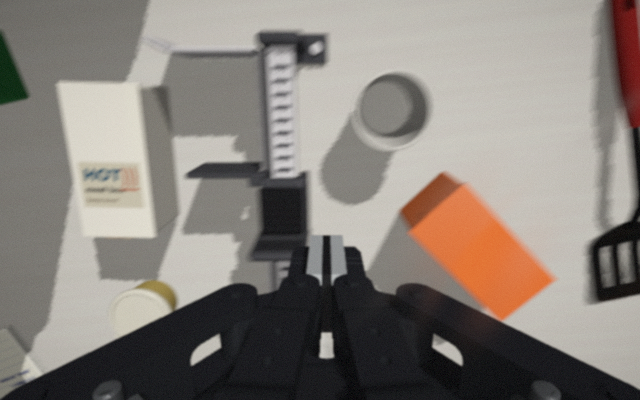

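The view matches: the pad is at wrist pixel (283,205), the white "HOT" box at (120,170), and the fingers are shut. I'll go down just above the pad.

```bash
python3 -m inch '[1,0,0,0,0, 1,0,0,0,0]'; python3 - <<'E'
from h import *
np.set_printoptions(precision=1,suppress=True)
go([499,40,110],HX)
E
```

```text
time: 2.6
position: [482.3, 77.1, 213.8]
tcp_rot: [0.706, 0.035, 0.706, -0.035]
wrist_force: [-1.1, 0.7, 0.5]
gripper_width: 0.2
t 2.6 pos [482.3  77.1 213.8] F [-1.1  0.7  0.5] w 0.18968460000049792
shift [103.8 -35.4  20.3]
roll -0.11837927777073406
```

```bash
python3 -m inch '[1,0,-18,10,0, 1,20,-35,20,0, 1,60,-35,20,0, 1,95,-35,20,0, 1,104,-35,20,0, 1,104,-35,20,0]'; python3 - <<'E'
from h import *
np.set_printoptions(precision=1,suppress=True)
go([499,40,88],HX)
E
```

```text
time: 3.35
position: [498.9, 39.7, 110.0]
tcp_rot: [0.706, 0.035, 0.706, -0.035]
wrist_force: [-0.6, 0.1, 0.9]
gripper_width: -0.1
t 3.35 pos [498.9  39.7 110. ] F [-0.6  0.1  0.9] w -0.14521768949944758
shift [22.   0.3  0.1]
roll -0.1574929932756738
```

```bash
python3 -m inch '[1,8,0,0,0, 1,13,0,0,0, 1,17,0,0,0, 1,20,0,0,0, 1,20,0,0,0]'
```

```text
time: 3.98
position: [499.2, 39.4, 89.8]
tcp_rot: [0.706, 0.036, 0.706, -0.036]
wrist_force: [0.9, 2.7, 6.3]
gripper_width: 0.2
```

```bash
python3 -m inch '[1,0,0,6,0, 1,0,0,12,0, 1,0,0,19,0, 1,0,0,26,0, 1,0,0,33,0, 1,0,0,40,0, 1,0,0,47,0, 1,0,0,54,0, 1,0,0,60,0]'
```

```text
time: 5.1
position: [558.2, 33.4, 89.6]
tcp_rot: [0.706, 0.036, 0.707, -0.036]
wrist_force: [-3.1, 2.4, 5.7]
gripper_width: 0.1
```

```bash
python3 -m inch '[1,0,0,6,0, 1,0,0,12,0, 1,0,0,18,0, 1,0,0,24,0, 1,0,0,28,0, 1,0,0,32,0]'
```

```text
time: 5.85
position: [589.7, 29.7, 89.5]
tcp_rot: [0.706, 0.036, 0.707, -0.036]
wrist_force: [-3.0, 1.1, 6.3]
gripper_width: 0.1
```

```bash
python3 -m inch '[1,0,0,3,0, 1,0,0,6,0, 1,0,0,9,0, 1,0,0,9,0]'
```

```text
time: 6.35
position: [590.1, 29.7, 89.1]
tcp_rot: [0.7, 0.036, 0.713, -0.035]
wrist_force: [-67.8, 7.0, 63.3]
gripper_width: -0.1
```

End stop reached. I'll ease off and lift.

```bash
python3 -m inch '[1,0,0,-6,0, 1,0,0,-11,0, 1,-20,0,-11,0, 1,-60,0,-11,0, 1,-90,0,-11,0, 1,-90,0,-11,0]'; python3 - <<'E'
from h import *
np.set_printoptions(precision=1,suppress=True)
st=sensors.get_state(); im,d=eyes.get_image('top'); m,T=cam('top'); np.savez('top2.npz',im=im,d=d)
for q,z in [('jaw',34),('meal_box',0),('salt_dredger',0)]:
  for r in eyes.place_of('top',q)[:2]: print(q,r['conf'],r['location'],onz(r['location'],m,T,z))
cv2.imwrite('pics/t2.png',cv2.resize(im[110:290,200:440,::-1],None,fx=3.3,fy=3.3))
go([455,-180,150],HY)
E
```

```text
time: 7.1
position: [589.3, 29.9, 181.6]
tcp_rot: [0.707, 0.036, 0.705, -0.035]
wrist_force: [0.6, 0.3, -1.0]
gripper_width: 0.1
meal_box 0.92 [424.4, 278.8] [ 361.1 -268.5    0. ]
meal_box 0.9 [359.2, 239.5] [ 458.9 -107.8    0. ]
t 7.3 pos [587.7  30.  178.6] F [-0.3 -0.3 -0.4] w -0.0921133783592815
shift [  28.9 -222.3 -110.8]
roll -90.21518117455652
```

View pics/t2.png

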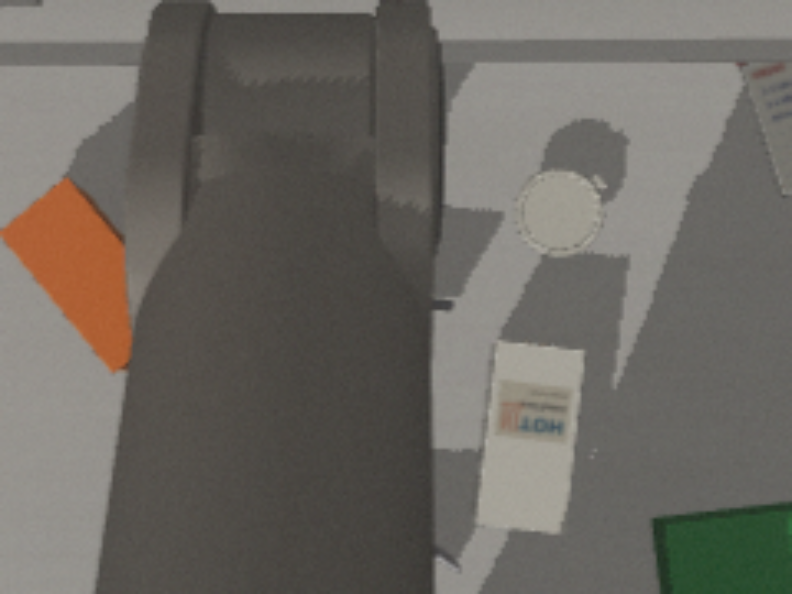

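```bash
python3 -m inch '[0.4,0,-30,-15,-10, 0.4,0,-65,-35,-20, 0.4,0,-95,-55,-30, 0.4,0,-130,-70,-40, 0.4,0,-160,-90,-50, 0.4,0,-190,-105,-60, 0.4,0,-215,-119,-70, 0.4,0,-215,-119,-80, 0.4,10,-215,-119,-90, 0.4,20,-215,-119,-90]'; python3 - <<'E'
from h import *
np.set_printoptions(precision=1,suppress=True)
im,d=eyes.get_image('top'); m,T=cam('top')
for q,z in [('jaw',34),('meal_box',0),('salt_dredger',0)]:
  for r in eyes.place_of('top',q)[:3]: print(q,r['conf'],r['location'],onz(r['location'],m,T,z))
st=sensors.get_state(); wi,wd=eyes.get_image('wrist'); mw,Tw=cam('wrist',st)
cv2.imwrite('pics/w2.png',cv2.resize(np.hstack([wi,im])[:,:,::-1],(800,250)))
v,u=np.mgrid[0:400,0:640]; P=pts(wd,mw,Tw,u,v); z=P[...,2]
s=(z>52)&(z<68)&(abs(P[...,0]-455)<95)&(P[...,1]<-55)&(P[...,1]>-150)&(wi.min(-1)>110)
p=P[s]; print('box',len(p), p.mean(0) if len(p) else 0, cv2.minAreaRect(p[:,:2].astype(np.float32)) if len(p) else 0)
go([448.6,-173.2,12],HY)
E
```

```text
time: 8.55
position: [446.7, -163.3, 156.6]
tcp_rot: [0.585, -0.361, 0.62, 0.378]
wrist_force: [-0.2, -0.1, -1.3]
gripper_width: 51.3
jaw 0.72 [324.4, 204.3] [545.5 -21.   34. ]
meal_box 0.94 [360.5, 238.4] [ 461.6 -111.1    0. ]
meal_box 0.75 [228.9, 195.9] [569.5 219.    0. ]
salt_dredger 0.84 [304.8, 142.9] [703.2  27.5   0. ]
box 11607 [ 459.9 -107.8   61.3] ((456.02789306640625, -103.99568939208984), (65.24903106689453, 133.280517578125), 83.0727767944336)
t 8.8 pos [ 447.  -163.6  157. ] F [-0.2  0.2 -0.1] w 51.20259334360049
shift [144.8 -12.4  -3.6]
roll -21.643417922751205
```

View pics/w2.png

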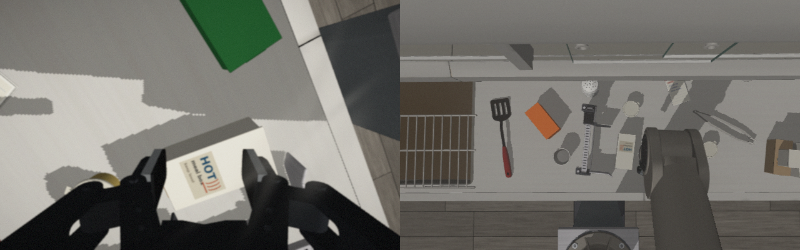

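The top half shows the stop moved back. I'll check its travel with depth before pushing the box.

```bash
python3 - <<'E'
from h import *
np.set_printoptions(precision=1,suppress=True)
m,T=cam('top'); O=np.array([471,18.5,0])
v,u=np.mgrid[0:400,0:640]
d2=[eyes.get_image('top') for _ in range(2)]
for n,d in [('before',np.load('top.npz')['d']),('after',d2[0][1]),('after',d2[1][1])]:
    P=pts(d,m,T,u,v); h=np.stack([(P-O)@HX,(P-O)@HY,P[...,2]],-1); X,Y,Z=h[...,0],h[...,1],h[...,2]
    def rg(k,s): p=h[s]; print(n,k,len(p),np.percentile(p[:,1],[2,50,98]) if len(p) else '')
    A=(abs(X-20)<30)&(abs(Y)<200)
    rg('pad',A&(Z>92)&(Z<104)&(abs(X-24)<14)); rg('plate',A&(Z>120)&(Z<136))
    J=(X<-12)&(X>-58)&(Z>45)&(Z<70)
    rg('jaw',J&(abs(Y+40)<100)); rg('endpl',J&(Y>60)&(Y<130))
    rg('nearpost',(abs(X-24)<30)&(Y>75)&(Y<120)&(Z>70)&(Z<80)); rg('farpost',(abs(X-24)<30)&(Y<-135)&(Y>-175)&(Z>70)&(Z<80))
cv2.imwrite('pics/t3.png',cv2.resize(d2[0][0][120:290,220:420,::-1],None,fx=4,fy=3.5,interpolation=cv2.INTER_CUBIC))
E
```

```text
before pad 208 [-198.4  -27.1   -8.7]
before plate 61 [-53.7 -49.7 -45.9]
before jaw 40 [-8.8 -6.5 -4.2]
before endpl 44 [92.3 94.1 96.5]
before nearpost 74 [ 78.5  98.8 104.9]
before farpost 66 [-158.6 -153.  -138.7]
after pad 212 [-198.8 -106.7  -87.6]
after plate 67 [-132.8 -128.9 -125.2]
after jaw 47 [-88.1 -85.3 -83.2]
after endpl 41 [92.4 94.1 96.7]
after nearpost 73 [ 75.9  99.4 104.9]
after farpost 76 [-158.4 -152.6 -138.9]
after pad 208 [-198.5 -106.8  -87.6]
after plate 64 [-132.8 -129.1 -125.3]
after jaw 45 [-87.9 -85.4 -83.2]
after endpl 45 [92.5 94.  96.7]
after nearpost 70 [ 80.7  99.9 105.3]
after farpost 67 [-158.3 -152.8 -139. ]
```

View pics/t3.png

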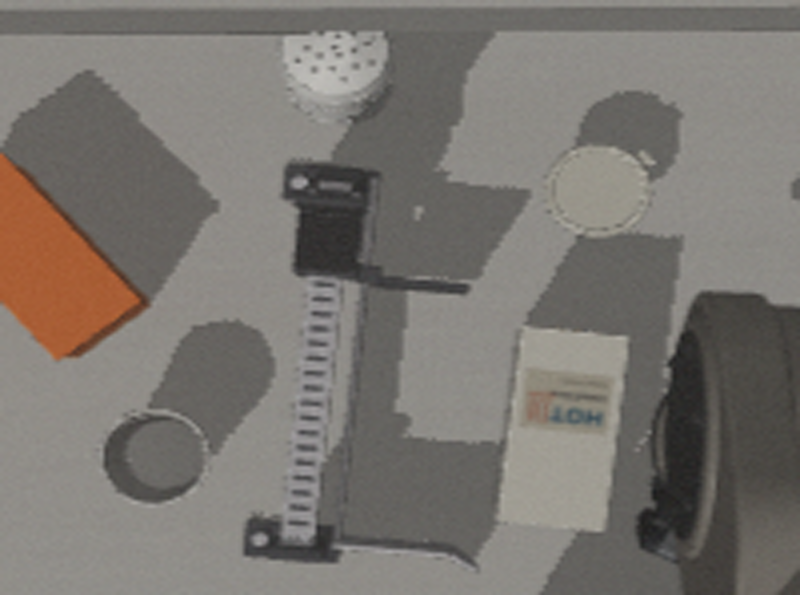

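The stop sits right at the far post and has moved 79 mm, so it is fully back. The box is undisturbed, at holder y≈+2. Next I'll finish the roll and come down beside the box.

```bash
python3 -m inch '[0.4,0,-12,-4,-10, 0.4,0,-12,-4,-20, 0.4,20,-12,-4,-22, 0.4,60,-12,-4,-22, 0.4,100,-12,-4,-22, 0.4,135,-12,-4,-22, 0.4,144,-12,-4,-22, 0.4,144,-12,-4,-22]'; python3 - <<'E'
from h import *
np.set_printoptions(precision=1,suppress=True)
go(np.array([471,18.5,0])-75*HX-4*HY+[0,0,12],HY)
E
```

```text
time: 9.9
position: [448.9, -172.4, 13.4]
tcp_rot: [0.506, -0.466, 0.537, 0.489]
wrist_force: [0.5, -0.6, -0.1]
gripper_width: 51.0
t 9.9 pos [ 448.9 -172.4   13.4] F [ 0.5 -0.6 -0.1] w 51.02429479557764
shift [ -0.3  -8.7 117.1]
roll 0.5932345614994916
```

```bash
python3 -m inch '[0.4,0,0,10,0.5, 0.4,0,0,18,0.5, 0.4,0,0,25,0.5, 0.4,0,0,32,0.5, 0.4,0,0,39,0.5, 0.4,0,0,46,0.5, 0.4,0,0,53,0.5, 0.4,0,0,60,0.5, 0.4,0,0,65,0.5, 0.4,0,0,65,0.5]'; python3 - <<'E'
from h import *
np.set_printoptions(precision=1,suppress=True)
go(np.array([471,18.5,0])-75*HX-4*HY+[0,0,12],HY)
im,d=eyes.get_image('top'); m,T=cam('top')
for r in eyes.place_of('top','meal_box')[:3]: p=onz(r['location'],m,T,0)-[471,18.5,0]; print(r['conf'],r['location'],p@HX,p@HY)
cv2.imwrite('pics/t4.png',cv2.resize(im[120:290,220:420,::-1],None,fx=4,fy=3.5,interpolation=cv2.INTER_CUBIC))
E
```

```text
time: 11.15
position: [454.6, -107.8, 12.8]
tcp_rot: [0.508, -0.464, 0.539, 0.486]
wrist_force: [0.6, 0.7, 6.3]
gripper_width: 51.3
t 11.15 pos [ 454.6 -107.8   12.8] F [0.6 0.7 6.3] w 51.33251387950836
shift [-0.2 -8.1 52.3]
roll 0.023909788261392374
0.66 [372.1, 175.3] -145.13788773607777 -163.71140234747065
0.64 [342.0, 238.6] -83.94825550732878 1.577414986118308
0.61 [229.6, 195.5] 207.45844100062845 -79.78814768049128
```

View pics/t4.png

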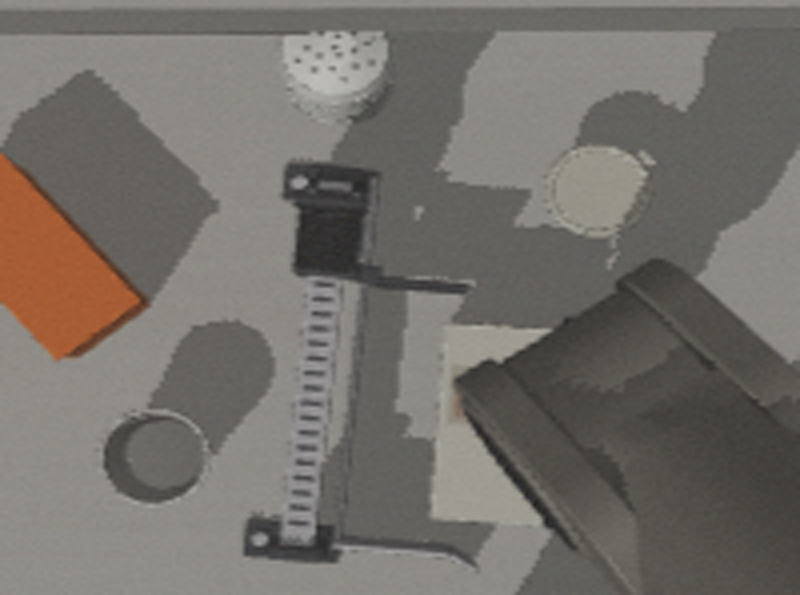

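The box is moving squarely toward the mouth: its left edge is at crop column 440 and it stays inside the end plate. The 6.3 N upward force is odd, so I'll recheck it at rest, along with the box's flatness.

```bash
python3 - <<'E'
from h import *
np.set_printoptions(precision=2,suppress=True)
im,d=eyes.get_image('top'); m,T=cam('top'); st=sensors.get_state(); print(st['wrist_force'],st['wrist_torque'],st['position'])
v,u=np.mgrid[0:400,0:640]; P=pts(d,m,T,u,v)-[471,18.5,0]; h=np.stack([P@HX,P@HY,P[...,2]],-1)
s=(h[...,2]>50)&(h[...,2]<72)&(abs(h[...,0]+90)<45)&(abs(h[...,1])<75)&(im.min(-1)>100)
p=h[s]; A=np.c_[p[:,:2],np.ones(len(p))]; print(len(p),p.min(0),p.max(0),'plane',np.linalg.lstsq(A,p[:,2],rcond=None)[0],np.median(p[:,2]))
E
python3 -m inch '[0.4,-2,0,0,0, 0.4,-2,0,0,0]'
```

```text
[-0.87  0.19  5.73] [ 0.1   0.15 -0.05] [ 454.57 -107.83   12.71]
808 [-115.23  -61.07   55.87] [-49.46  71.58  66.66] plane [-0.    0.   60.26] 60.53748949041335
time: 11.55
position: [454.3, -108.2, 14.5]
tcp_rot: [0.508, -0.464, 0.539, 0.486]
wrist_force: [0.7, 0.5, -0.1]
gripper_width: 51.1
```

```bash
python3 -m inch '[0.4,-4,0,5,0, 0.4,-4,0,11,0, 0.4,-4,0,17,0, 0.4,-4,0,23,0, 0.4,-4,0,29,0, 0.4,-4,0,35,0, 0.4,-4,0,40,0, 0.4,-4,0,44,0, 0.4,-4,0,44,0]'; python3 - <<'E'
from h import *
np.set_printoptions(precision=2,suppress=True)
go(np.array([471,18.5,0])-76*HX-4*HY+[0,0,18],HY)
im,d=eyes.get_image('top'); m,T=cam('top')
v,u=np.mgrid[0:400,0:640]; P=pts(d,m,T,u,v)-[471,18.5,0]; h=np.stack([P@HX,P@HY,P[...,2]],-1)
s=(h[...,2]>50)&(h[...,2]<72)&(abs(h[...,0]+45)<45)&(abs(h[...,1])<75)&(im.min(-1)>100)
p=h[s]; A=np.c_[p[:,:2],np.ones(len(p))]; print(len(p),np.percentile(p,[.5,99.5],axis=0),'plane',np.linalg.lstsq(A,p[:,2],rcond=None)[0])
E
```

```text
time: 12.68
position: [458.8, -64.2, 18.0]
tcp_rot: [0.508, -0.464, 0.539, 0.486]
wrist_force: [-0.0, -1.2, -0.3]
gripper_width: 51.3
t 12.675 pos [458.84 -64.21  18.02] F [-0.03 -1.24 -0.3 ] w 51.327035974708664
shift [-0.48 -8.07  7.49]
roll 0.025470483686016742
458 [[-58.33 -61.27  56.04]
 [ -6.78  70.85  64.93]] plane [-0.02 -0.   60.3 ]
```

```bash
python3 -m inch '[0.4,0,0,2,0, 0.4,0,0,4,0, 0.4,0,0,6,0, 0.4,0,0,7,0, 0.4,0,0,7,0]'
```

```text
time: 13.35
position: [459.6, -57.4, 18.0]
tcp_rot: [0.508, -0.464, 0.539, 0.486]
wrist_force: [-0.1, -0.0, 0.9]
gripper_width: 51.4
```

```bash
python3 -m inch '[0.4,0,0,1,0, 0.4,0,0,2,0, 0.4,0,0,2,0]'; python3 -m inch '[0.4,0,0,1,0, 0.4,0,0,1,0]'
```

```text
time: 13.72
position: [459.2, -56.6, 17.8]
tcp_rot: [0.508, -0.464, 0.54, 0.486]
wrist_force: [-2.7, -7.4, 2.0]
gripper_width: 51.0
time: 13.98
position: [459.0, -56.4, 17.7]
tcp_rot: [0.508, -0.463, 0.54, 0.485]
wrist_force: [-4.4, -11.6, 4.6]
gripper_width: 51.3
```

The box is against the board, at 12 N. I'll back off, rise clear and check.

```bash
python3 -m inch '[0.4,0,0,-5,0, 0.4,0,0,-20,0, 0.4,0,0,-60,0, 0.4,-20,0,-90,0, 0.4,-80,0,-110,0, 0.4,-130,0,-150,0, 0.4,-150,0,-190,0, 0.4,-150,0,-230,0, 0.4,-150,0,-230,0]'; python3 - <<'E'
from h import *
np.set_printoptions(precision=2,suppress=True)
im,d=eyes.get_image('top'); m,T=cam('top')
v,u=np.mgrid[0:400,0:640]; P=pts(d,m,T,u,v); W=P; P=P-[471,18.5,0]; h=np.stack([P@HX,P@HY,P[...,2]],-1)
s=(h[...,2]>52)&(h[...,2]<68)&(h[...,0]<3)&(h[...,0]>-80)&(abs(h[...,1])<78)&(im.min(-1)>90)
p=h[s]; A=np.c_[p[:,:2],np.ones(len(p))]; print(len(p),np.percentile(p,[.5,50,99.5],axis=0),cv2.minAreaRect(p[:,:2].astype(np.float32)),'plane',np.linalg.lstsq(A,p[:,2],rcond=None)[0])
J=(h[...,0]<-12)&(h[...,0]>-58)&(h[...,2]>45)&(h[...,2]<70)&(h[...,1]<-72)&(h[...,1]>-110)
print('jaw',np.percentile(h[J][:,1],[2,50,98]))
x,y,z=W[...,0],W[...,1],W[...,2]
for n,b in [('salt',(705,30)),('tub',(615,-130)),('pot',(440,145))]:
    s=(abs(x-b[0])<60)&(abs(y-b[1])<60)&(z>25)&(z<130); print(n,W[s].min(0),W[s].max(0))
cv2.imwrite('pics/t5.png',cv2.resize(im[120:290,220:420,::-1],None,fx=4,fy=3.5,interpolation=cv2.INTER_CUBIC))
E
```

```text
time: 15.1
position: [463.3, -262.1, 136.8]
tcp_rot: [0.506, -0.459, 0.564, 0.464]
wrist_force: [-0.5, 0.2, -0.1]
gripper_width: 51.0
1510 [[-64.17 -60.6   55.58]
 [-32.2    6.05  60.48]
 [ -0.5   70.69  65.  ]] ((-32.397911071777344, 5.026004791259766), (64.44751739501953, 132.83584594726562), 0.0986822322010994) plane [-0.    0.   60.34]
jaw [-88.05 -85.3  -83.07]
salt [668.63  -6.49  25.06] [716.65  60.56 120.08]
tub [ 586.89 -164.45   31.25] [651.24 -98.1   42.09]
pot [403.   104.04  25.23] [467.33 168.91  56.88]
```

View pics/t5.png

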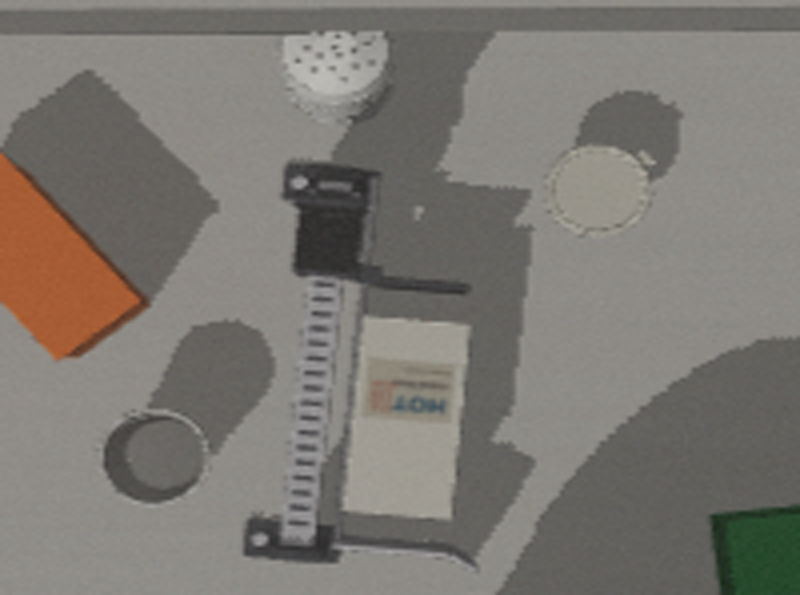

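The box sits flush and flat against the board, at holder x −32, y ≈ +4, 0.1° off square. The stop is back and the neighbours haven't moved.

```bash
python3 -m inch '[0.4,0,0,0,0, 0.4,0,0,0,0]'; python3 -c "
from plant import ticket; print(ticket.finish_job())"
```

```text
time: 15.4
position: [464.4, -258.8, 137.9]
tcp_rot: [0.505, -0.461, 0.563, 0.465]
wrist_force: [0.1, -0.7, 0.3]
gripper_width: 50.9
the job is handed in; nothing more can be done
None
```

I handed in the job at 15.4 s of robot time. The stop is fully back and the white meal box sits flat against the back board; no verdict was reported.

I pressed the release tab about 8 mm with the shut fingers and pushed the stop back until it met its end stop. I then opened the fingers partway and slid the box into the gap with both of them, without gripping it. I backed off when the box met the board at about 12 N.

**Last checks (top camera):**
- **Meal box:** its centre is at holder x ≈ −32 mm and y ≈ +4 mm, about 0.1° off square. Its top is level at 60 mm.
- **Stop:** the jaw stayed where it was pushed, with the stop right up against the far post. I put its travel at about 0.116 m.
- **Things around:** the salt shaker, dip tub and pot are within 1 mm of where they started.
- **Robot:** the gripper is clear, and the wrist force reads about zero.

**What did not go as expected:**
- **Force at the end stop:** the wrist saw a brief force of about 68 N sideways and 63 N upward, under the 120 N limit.
- **Upward force during the push:** about 6 N of unexplained upward force appeared partway through pushing the box. It disappeared when I raised the tool 2 mm, and the box stayed flat.
- **Jaw position:** the network put the jaw about 14 mm short of where I expected it. I went by the depth measurement, which agreed with the picture.

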